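# Slide the locked wheel carriage home to its stop

## Task

The carriage that carries the cheese wheel is locked on its slide by a spring button. With closed fingertips press the button fully down, hold it down while you push the carriage along the slide until it rests against the end stop, and only there let the button spring back up and move clear. Do not touch or lift the cheese wheel, which must ride along in its place, and leave the other things on the bench where they are.

Things in the scene. Friction and masses are not known exactly. Their poses are not given: they have to be found in the camera images.
- rail: Fixed slide lying on the bench: steel plate 120 (x) x 450 (y) x 8 with two bars. Its +y axis is the direction in which the carriage must be pushed; z up. Origin on the bench surface; the button centre starts at (0, -102, 68) mm in this frame. The plate runs from y = -180 to +270 mm. It stands at varying places and yaw.
- button_top (a point): Centre of the button's top face, moves with carriage and button. The button is a plain steel plate 46 (x) x 40 (y) mm, top 68 mm above the bench when up, 60 mm when fully down; axes as rail. An upright aluminium push plate on the carriage, 70 wide (x), 12 thick, top 86 mm above the bench, stands at its +y side: the face to push is 22 mm in +y from this point. The -y side and both x sides are open. Fingertips standing on the button push this plate when they move in +y.
- button (a joint): Button travel in m: 0 = up (carriage locked), 0.008 = fully down. Sprung: about 4 N to start it, 8 N fully down. Its lock pin is clear of the teeth from about 0.003 on: keep it deeper than 0.0035 all the way. If let up on the way the pin catches in the next tooth; at the stop it springs up behind a keeper and locks the carriage there (it cannot come up if the carriage is 3 mm or more short of the stop).
- carriage (a joint): Carriage travel in m along the rail's +y from its start at 0; slides with about 2 N when unlocked (some 8 Ns/m drag), locked it does not move beyond 1 to 2 mm of play. Reaches the stop at 0.09 to 0.15, differing from run to run.
- carriage_nose (a point): Middle of the upper edge of the carriage's leading (+y) end face, 44 mm above the bench, 152 mm in +y from the button centre; axes as rail. The carriage deck is a wooden board 110 (x) x 185 (y) x 12.
- stop: Fixed aluminium end-stop block clamped across the slide, 110 (x) x 28 (y) x 50 high with a small black clamp knob on top (to 74 high). Axes as rail. Origin at bench height under the face that the carriage meets: the carriage is home when carriage_nose has y = 0 in this frame.
- wheel: Loose cheese wheel with an orange-brown rind, 100 dia x 40 high, about 0.33 kg, lying flat on the carriage deck 60 mm behind the nose (92 mm in +y from the button centre), its top 84 mm above the bench. Origin at centre of its underside.
- small_cheese: loose small pale cheese, 62 dia x 34, origin at centre of its underside
- jar: loose amber jar with a steel lid, 60 dia x 85 high, origin at centre of its underside
- brush: loose hand brush lying flat, about 200 long, origin underside, handle to its -x
- spatula: loose spatula lying flat, about 280 long, origin underside, handle to its -x
- bottle: loose white bottle, 60 dia x 170 high, origin at centre of its underside
- bowl: loose steel bowl, 130 dia x 50 high, origin at centre of its underside
- cup: loose white cup, 70 dia x 80 high, origin at centre of its underside
Things that resemble listed ones, but are neither listed nor needed, are in the scene too. Of the things like the wheel, leave any that is pink or yellow; of the rest the larger one is meant.

How it is judged:
On the way, in this order (a step that is already met when the one before it is completed fails the run):
1. the button is pressed down with the carriage still at its start (value of joint button above 0.004 m and value of joint carriage below 0.01 m), for 0.05 s.
2. the carriage rests against the stop with the button still held down (value of joint button above 0.0035 m and y of carriage_nose in the frame of stop above -0.004 m), for 0.1 s.
At the end, for the whole second after the job is handed in: The carriage's nose is within 4 mm of the stop's face, the button is up again (under 1.2 mm down), the carriage is at rest, and the cheese wheel lies flat on the deck within 20 mm of its place (y of carriage_nose in the frame of stop above -0.004 m and value of joint button below 0.0012 m and velocity of joint carriage between -0.005 and 0.005 m/s and linear speed of wheel below 0.01 m/s and y of wheel in the frame of carriage_nose between -0.085 and -0.045 m and x of wheel in the frame of carriage_nose between -0.02 and 0.02 m and angle between wheel's own z axis and vertical below 0.1 rad and height (world z) of wheel between 0.038 and 0.052 m); the robot touches nothing.
It fails at once if the button comes up, or the carriage is forced along, between the start and the stop (value of joint button below 0.0035 m and not (value of joint carriage below 0.01 m) and not (y of carriage_nose in the frame of stop above -0.006 m)).
It fails at once if the robot touches the cheese wheel (contact force between any of the fingers, the arm and wheel above 1 N).
It fails at once if the cheese wheel is lifted or knocked off the carriage (height (world z) of wheel above 0.06 m or height (world z) of wheel below 0.034 m).
It fails at once if a bystander is moved more than 30 mm (distance of any of small_cheese, jar, brush, spatula, bottle, bowl, cup from where it was at the start of the episode above 0.03 m).
It also fails if it takes over 38 s, if anything falls off the work surface, if the arm or the gripper's body presses on something with over 40 N, if the wrist force passes 120 N, or if a joint passes its speed limit or range.

## Robot

A 6-joint arm with a two-finger parallel gripper is mounted at the origin on the work surface. World frame = base frame: x ahead of the robot, y to its left, z up, the work surface at z = 0. Lengths are in m, angles in rad, forces in N, time in s.
With the tool pointing down it reaches from about 0.25 to 0.775 m from the base axis. Payload 8.9 kg.
Tool frame: the origin (TCP) lies midway between the tips of the shut fingers; the grasp point (between the pads) lies 19 mm behind it (hold_point_z is the distance from the TCP to the grasp point, in m); z points along the fingers, x is the direction in which the jaws open and shut, and the axes are right-handed (so a half turn about z gives the same grasp; the last joint's range is limited). The gripper opens to 85 mm and grips with 20 to 120 N. Pads are 22 mm wide; open, the fingers measure 114 mm over their backs; the gripper's body (76 mm by 85 mm) begins 54 mm behind the grasp point. The pads swing forward as they close: fully open they stand 13 mm farther back than shut.
Start: joints at [-1.391, 0.291, -0.153, 1.127, 0, 1.431], TCP at [0.165, -0.499, 0.231] pointing down, gripper open.
Joint ranges: [-2.52, 2.52], [-0.91, 1.74], [-1.3, 1.37], [-1.96, 2.02], [-1.52, 1.47], [-3.14, 3.14]. Speed limits (rad/s): [2.22, 2.22, 2.79, 3.14, 3.14, 3.14].

## Interface

Orientations are given as a rotation vector (axis times angle).
In Python, from plant import * gives the robot as it stands.
- The arm moves only by the tool carry_out, never from a script. Its argument "series" is a list of rows, each an object of numbers: "claw": the finger opening in mm, from 0 to 85.4; "tx", "ty", "tz": the shift along the tool's x, y, z as a fraction of full scale; "rx", "ry", "rz": the turn, a rotation vector about the tool's x, y, z as a fraction of full scale. A call has 1 to 5 rows; each row is the pose to reach, as a shift and turn from the pose commanded when the call began, along the tool's axes at that moment; what a row does not reach only later rows make up. Full scale, the value 1, is 0.2 m for a shift and pi/4 rad for a turn. A row lasts 1/10 s, in which the tool goes at most 50 mm and 8.59 degrees, less where a joint would pass 70% of its speed; a pose out of reach is approached as far as the arm can. A call with a number of a shift or a turn outside -1 to 1 is refused whole. A call with a gripper value outside its range is refused whole. The fingers move at their own pace and stop on an object; "force" is the grip in N (left out, the last holds). Time passes only in rows, so rows that repeat a pose let the fingers close. It gives the time, the measured TCP pose, the force and the opening at its end, in the units of the state.
- get_state(): the state, without advancing time (a new reading comes with each control period).
- grab_frame(name): name is "scene" or "top" or "wrist"; returns a dict with "frame" (384x512x3 uint8, red, green, blue), "camera_matrix" (3x3 intrinsics, pixels), "extrinsics" (4x4, takes a point from world to camera coordinates); the wrist camera has in their place "hand_eye" (4x4, takes a point from camera to tool coordinates, whose origin is the TCP and whose axes are the tool frame's). Camera axes: x right, y down, z forward; pixel columns grow to the right and rows downward; lengths in m; the calibration is good to about 2 mm. A picture is of the moment at which its call begins: read the wrist's pose just before it. There is no depth.
- hand_in(): hands the job in, once; it reports no verdict.
Trained networks look in the newest picture that a camera, given by its name, has taken for a name from the list of things; names that differ only in an ending like _2 or _b are one class to them, and where a whole thing is asked for, a point or a joint stands for the part that bears it (a point fixed in the world has none). Each returns a list of dicts, best first, with "conf" (0 to 1); they miss things now and then, are a little off and sometimes report something else, mostly with a low value. They report only what shows in the picture. A call takes as long as a camera call. They do not tell look-alikes from the thing itself.
- masks_of(thing, camera): "region" (384x512 bool, what is visible of it) and "at" ([column, row] in pixels, amid what is visible of it).
- spot_point(thing, camera): "at" ([column, row] in pixels: a listed point, or the origin of a listed thing).
The state is a dict: "clock": time; "qpos": joint angles; "qvel": joint speeds; "effort": joint torques, N m; "tcp_pos": TCP position; "orientation": TCP orientation; "ft_force": force on the tool from outside, world axes, zero at the start; "moment": the same for the moment, N m; "gripper_width": finger opening in m.
Only numpy, scipy, OpenCV 4.12 (cv2) and the standard library are available. Lean on these libraries where they do the work, as an engineer would, in place of code of your own. Each camera call takes 0.05 s, during which the arm holds its last target.

## Working session

There is one attempt and no reset: what is moved stays moved. The work goes in short steps, Python scripts to look and compute and a tool call to move; the robot and the scene stay as the last step left them, time stands still between calls to the robot, and variables do not carry over. Pictures are saved under pics/ and viewed, and the job is handed in when it is done.

Besides the shell and the picture viewer there is one more tool, called after "Call:" in YAML: its name, and indented under it one key for each argument. carry_out: Moves the arm, as the interface text tells. Its arguments: {"type":"object","properties":{"series":{"type":"array","items":{"type":"object","properties":{"claw":{"type":"number"},"tx":{"type":"number","minimum":-1,"maximum":1},"ty":{"type":"number","minimum":-1,"maximum":1},"tz":{"type":"number","minimum":-1,"maximum":1},"rx":{"type":"number","minimum":-1,"maximum":1},"ry":{"type":"number","minimum":-1,"maximum":1},"rz":{"type":"number","minimum":-1,"maximum":1}}}},"force":{"type":"number"}},"required":["series"]}

```bash
ls; mkdir -p pics; python3 - <<'E'
from plant import *
import cv2,numpy as np
s=get_state();print({k:np.round(v,3) for k,v in s.items()})
for n in ["scene","top"]:
    f=grab_frame(n);cv2.imwrite(f"pics/{n}0.png",f["frame"][:,:,::-1]);print(n,np.round(f["camera_matrix"],1).tolist(),np.round(f["extrinsics"],4).tolist())
    for t in ["rail","button_top","carriage_nose","stop","wheel","small_cheese"]:
        print(t,[(np.round(d["at"],1).tolist(),round(d["conf"],2)) for d in spot_point(t,n)])
    for t in ["button","wheel","carriage"]:
        print("M",t,[(np.round(d["at"],1).tolist(),round(d["conf"],2),int(d["region"].sum())) for d in masks_of(t,n)])
E
```

```text
pics
{'clock': np.float64(0.0), 'qpos': array([-1.391,  0.291, -0.154,  1.127,  0.   ,  1.432]), 'qvel': array([ 0.001,  0.001, -0.   , -0.001,  0.001, -0.   ]), 'effort': array([ 2.0000e-03, -5.3715e+01,  3.3137e+01,  1.6000e-02, -0.0000e+00,
        0.0000e+00]), 'tcp_pos': array([ 0.164, -0.498,  0.231]), 'orientation': array([-2.545e+00,  1.840e+00,  1.000e-03]), 'ft_force': array([-0.09 , -0.624,  0.287]), 'moment': array([0.056, 0.006, 0.009]), 'gripper_width': np.float64(0.086)}
scene [[461.0, 0.0, 258.4], [0.0, 461.0, 189.9], [0.0, 0.0, 1.0]] [[-0.3564, 0.9343, -0.0065, 0.1732], [0.5881, 0.2188, -0.7786, -0.2842], [-0.7261, -0.2813, -0.6274, 2.063], [0.0, 0.0, 0.0, 1.0]]
rail [([256.4, 206.0], 0.94)]
button_top [([383.2, 220.6], 0.59), ([231.5, 182.7], 0.49), ([255.6, 206.9], 0.36), ([356.1, 255.4], 0.36)]
carriage_nose [([270.2, 202.5], 0.74)]
stop [([295.3, 219.2], 0.7)]
wheel [([197.7, 178.4], 0.87), ([278.3, 172.0], 0.83), ([257.4, 194.3], 0.55), ([250.5, 159.3], 0.54), ([302.3, 200.5], 0.35)]
small_cheese [([235.4, 226.1], 0.8)]
M button [([227.5, 185.8], 0.64, 58)]
M wh
[... 215 characters left out ...]
, [0.0, 391.2, 199.2], [0.0, 0.0, 1.0]] [[-0.0076, -1.0, -0.0051, 0.0068], [-0.9985, 0.0079, -0.0546, 0.5458], [0.0547, 0.0046, -0.9985, 1.3422], [0.0, 0.0, 0.0, 1.0]]
rail [([245.9, 193.5], 0.59)]
button_top [([276.4, 195.1], 0.52)]
carriage_nose [([233.5, 189.4], 0.68)]
stop [([205.3, 186.8], 0.6)]
wheel [([249.1, 191.6], 0.84), ([242.5, 252.7], 0.83), ([283.7, 259.1], 0.73), ([326.7, 212.7], 0.61), ([312.2, 162.3], 0.24)]
small_cheese [([253.3, 159.9], 0.57)]
M button [([278.3, 197.7], 0.5, 157), ([276.0, 230.1], 0.44, 262)]
M wheel [([250.0, 191.7], 0.67, 722), ([284.8, 261.9], 0.63, 306), ([332.3, 212.6], 0.59, 688), ([241.7, 250.5], 0.55, 443)]
M carriage [([269.8, 196.6], 0.83, 1043)]
```

```bash
python3 - <<'E'
import cv2
a=cv2.imread("pics/scene0.png");b=cv2.imread("pics/top0.png")
cv2.imwrite("pics/t1.png",cv2.resize(b[120:300,170:390],None,fx=3.6,fy=3.3,interpolation=cv2.INTER_CUBIC))
cv2.imwrite("pics/s1.png",cv2.resize(a[120:280,160:400],None,fx=3.3,fy=3.3,interpolation=cv2.INTER_CUBIC))
E
```

```text
(no output)
```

View pics/t1.png

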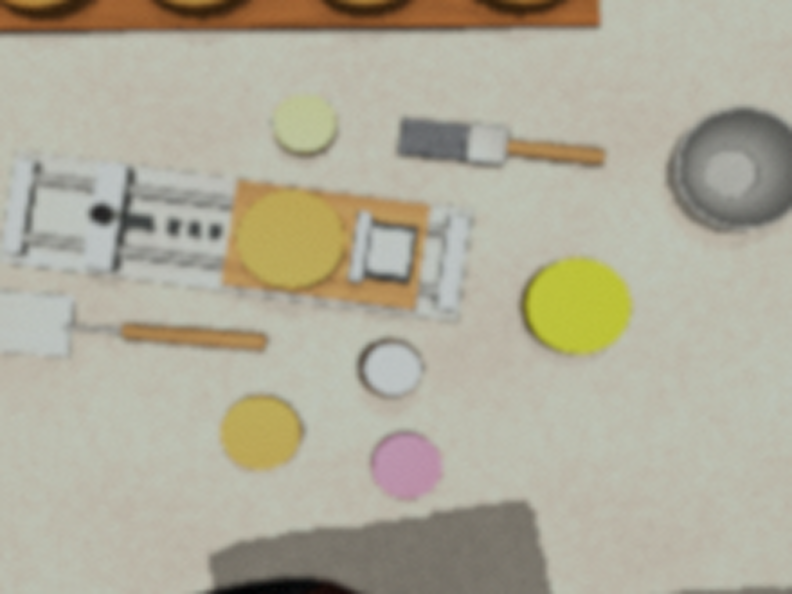

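View pics/s1.png

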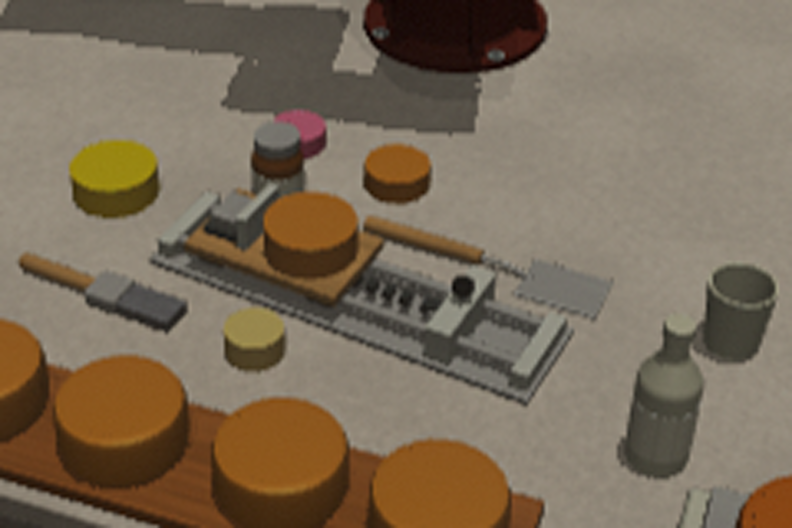

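View pics/top0.png

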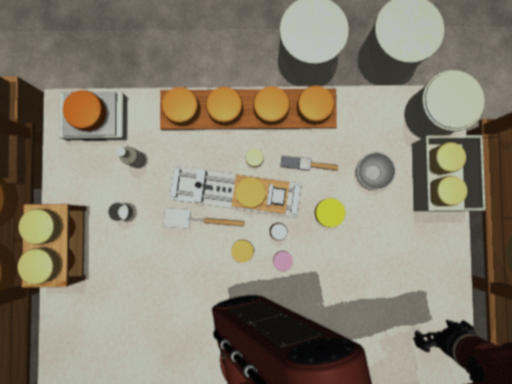

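The scene is clear. The candidates for the wheel in the top view are:
- (250,192): orange wheel on the carriage. This is the one.
- (242,251): smaller orange cheese.
- (284,260): pink.
- (330,212): yellow.
- Rows of cheeses on trays.

The button is at about (279,196), the stop at about (200,187), and rail +y points left in the image (about world +y). Next I fit the rail pose.

```bash
cat > h.py <<'E'
from plant import *
import cv2,numpy as np
from scipy.optimize import least_squares
from scipy.spatial.transform import Rotation as R
def proj(P,K,E):
    P=np.atleast_2d(P);c=(E[:3,:3]@P.T).T+E[:3,3];p=(K@c.T).T;return p[:,:2]/p[:,2:]
def r2w(p,P):
    c,s=np.cos(p[2]),np.sin(p[2]);P=np.atleast_2d(P)
    return np.c_[p[0]+c*P[:,0]-s*P[:,1],p[1]+s*P[:,0]+c*P[:,1],P[:,2]]
def wE(s,he):
    T=np.eye(4);T[:3,:3]=R.from_rotvec(s["orientation"]).as_matrix();T[:3,3]=s["tcp_pos"]
    return np.linalg.inv(T@he)
E
python3 - <<'E'
from h import *
f=grab_frame("top");K,E=f["camera_matrix"],f["extrinsics"]
t=lambda u,v:(170+u/3.6,120+v/3.3)
# rail x>0 is image up? rail +y=world +y (image left), x = world +x = image up
pts=[((.06,-.18,.008),t(470,207)),((-.06,-.18,.008),t(458,320)),((.06,.27,.008),t(15,155)),((-.06,.27,.008),t(3,268)),
((0,-.102,.068),t(392,250)),((0,-.01,.084),t(291,240)),((.055,-.01+.06,.044),t(236,182)),((-.055,-.01+.06,.044),t(223,287))]
P=np.array([a for a,b in pts]);Q=np.array([b for a,b in pts])
r=least_squares(lambda p:(proj(r2w(p,P),K,E)-Q).ravel(),[.5,0,0],loss="soft_l1")
p=r.x;print(p,np.round((proj(r2w(p,P),K,E)-Q),1).tolist())
print("button",r2w(p,[0,-.102,.068]))
for d in np.arange(.08,.17,.01): 
    print(round(d,2),np.round((proj(r2w(p,[[.055,.05+d,.05],[-.055,.05+d,.05]]),K,E)-[170,120])*[3.6,3.3]).tolist())
g=grab_frame("scene");print(np.round((proj(r2w(p,P),g["camera_matrix"],g["extrinsics"])-[160,120])*3.3).tolist())
E
```

```text
[ 0.56605262  0.0199293  -0.1299063 ] [[1.1, 0.0], [0.5, -0.1], [-0.0, 0.3], [-1.3, -0.0], [-0.4, 0.2], [0.2, -0.4], [0.1, -0.1], [-0.3, 0.1]]
button [[ 0.55283942 -0.08121125  0.068     ]]
0.08 [[152.0, 172.0], [137.0, 278.0]]
0.09 [[141.0, 170.0], [126.0, 276.0]]
0.1 [[131.0, 169.0], [116.0, 275.0]]
0.11 [[120.0, 168.0], [105.0, 274.0]]
0.12 [[110.0, 167.0], [95.0, 273.0]]
0.13 [[99.0, 166.0], [84.0, 272.0]]
0.14 [[89.0, 164.0], [74.0, 270.0]]
0.15 [[78.0, 163.0], [63.0, 269.0]]
0.16 [[68.0, 162.0], [53.0, 268.0]]
[[145.0, 256.0], [203.0, 197.0], [527.0, 392.0], [571.0, 320.0], [232.0, 203.0], [306.0, 216.0], [332.0, 293.0], [380.0, 233.0]]
```

Call:
carry_out:
  series:
    - {"tx": -0.11, "ty": -0.2, "rz": -0.18, "claw": 0}
    - {"tx": -0.22, "ty": -0.4, "rz": -0.36, "claw": 0}
    - {"tx": -0.33, "ty": -0.6, "rz": -0.54, "claw": 0}
    - {"tx": -0.44, "ty": -0.8, "rz": -0.72, "claw": 0}
    - {"tx": -0.55, "ty": -1.0, "rz": -0.9, "claw": 0}

```text
invalid input
```

```bash
cat >> h.py <<'E'
p0=[0.56605262,0.0199293,-0.1299063]
def plan(y,z,p=p0,x=0.):
    s=get_state();Rm=R.from_rotvec(s["orientation"])
    t=r2w(p,[x,y,z])[0];d=Rm.inv().apply(t-s["tcp_pos"])
    yaw=p[2];Rt=np.c_[[np.cos(yaw),np.sin(yaw),0],[np.sin(yaw),-np.cos(yaw),0],[0,0,-1.]]
    rv=(Rm.inv()*R.from_matrix(Rt)).as_rotvec()
    c,sn=np.cos(yaw),np.sin(yaw);e=s["tcp_pos"]-[p[0],p[1],0]
    print("t",s["clock"],"tcp",np.round(s["tcp_pos"],4),"in rail",np.round([c*e[0]+sn*e[1],-sn*e[0]+c*e[1],e[2]],4),"F",np.round(s["ft_force"],1),"w",round(s["gripper_width"],4))
    print("shift frac",np.round(d/.2,3),"turn frac",np.round(rv/(np.pi/4),3),"q",np.round(s["qpos"],2))
E
python3 -c "
from h import *
plan(-.102,.22)"
```

```text
t 1.1 tcp [ 0.1645 -0.4986  0.2313] in rail [-0.331  -0.5661  0.2313] F [ 0.3  0.3 -0.3] w 0.0856
shift frac [-1.373 -2.498  0.056] turn frac [ 0.    -0.    -1.429] q [-1.39  0.29 -0.15  1.13 -0.    1.43]
```

Call:
carry_out:
  force: 30
  series:
    - {"tx": -0.11, "ty": -0.2, "tz": 0, "rx": 0, "ry": 0, "rz": -0.18, "claw": 0}
    - {"tx": -0.22, "ty": -0.4, "tz": 0, "rx": 0, "ry": 0, "rz": -0.36, "claw": 0}
    - {"tx": -0.33, "ty": -0.6, "tz": 0, "rx": 0, "ry": 0, "rz": -0.54, "claw": 0}
    - {"tx": -0.44, "ty": -0.8, "tz": 0, "rx": 0, "ry": 0, "rz": -0.72, "claw": 0}
    - {"tx": -0.55, "ty": -1.0, "tz": 0, "rx": 0, "ry": 0, "rz": -0.9, "claw": 0}

```text
clock: 1.6
tcp_pos: [0.321, -0.33, 0.2315]
orientation: [3.028, -0.837, 0.001]
ft_force: [0.2, -0.5, -0.4]
gripper_width: 0.0121
```

```bash
python3 -c "
from h import *
plan(-.102,.22)"
```

```text
t 1.6 tcp [ 0.321  -0.33    0.2315] in rail [-0.1977 -0.3788  0.2315] F [ 0.2 -0.5 -0.4] w 0.0121
shift frac [ 0.355 -1.663  0.057] turn frac [ 0.    -0.001 -0.522] q [-0.96  0.17 -0.31  1.09  0.    1.15]
```

Call:
carry_out:
  force: 30
  series:
    - {"tx": 0.07, "ty": -0.2, "tz": 0, "rx": 0, "ry": 0, "rz": -0.1, "claw": 0}
    - {"tx": 0.14, "ty": -0.4, "tz": 0, "rx": 0, "ry": 0, "rz": -0.2, "claw": 0}
    - {"tx": 0.21, "ty": -0.6, "tz": 0, "rx": 0, "ry": 0, "rz": -0.3, "claw": 0}
    - {"tx": 0.28, "ty": -0.8, "tz": 0, "rx": 0, "ry": 0, "rz": -0.41, "claw": 0}
    - {"tx": 0.35, "ty": -1.0, "tz": 0, "rx": 0, "ry": 0, "rz": -0.52, "claw": 0}

```text
clock: 2.1
tcp_pos: [0.4848, -0.1953, 0.2315]
orientation: [3.134, -0.209, 0.001]
ft_force: [1.0, -2.1, -0.6]
gripper_width: 0.0003
```

```bash
python3 -c "
from h import *
plan(-.102,.18)
s=get_state();f=grab_frame('wrist');cv2.imwrite('pics/w1.png',f['frame'][:,:,::-1])
E=wE(s,f['hand_eye']);print(f['hand_eye'].round(3).tolist(),f['camera_matrix'].round(1).tolist());print(proj(r2w(p0,[0,-.102,.068]),f['camera_matrix'],E))
print([(d['at'],d['conf']) for d in spot_point('button_top','wrist')])"
```

```text
t 2.1 tcp [ 0.4848 -0.1953  0.2315] in rail [-0.0526 -0.224   0.2315] F [ 1.  -2.1 -0.6] w 0.0003
shift frac [ 0.261 -0.611  0.257] turn frac [ 0.    -0.001 -0.004] q [-0.52  0.29 -0.16  1.12 -0.    1.18]
[[1.0, 0.0, 0.0, 0.0], [-0.0, 0.964, 0.267, -0.068], [-0.0, -0.267, 0.964, -0.141], [0.0, 0.0, 0.0, 1.0]] [[324.9, 0.0, 256.3], [0.0, 324.9, 192.0], [0.0, 0.0, 1.0]]
[[316.86725149  36.56243175]]
[([317.1, 32.5], 0.95)]
```

View pics/w1.png

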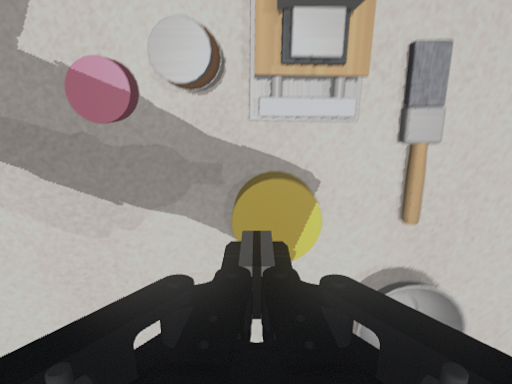

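The wrist view shows the button at about (317,32) with the push plate on its +y side (up in the image), and it agrees with the fit. I'll move above it and refine.

Call:
carry_out:
  force: 30
  series:
    - {"tx": 0.1, "ty": -0.2, "tz": 0.05, "rx": 0, "ry": 0, "rz": 0, "claw": 0}
    - {"tx": 0.2, "ty": -0.4, "tz": 0.15, "rx": 0, "ry": 0, "rz": 0, "claw": 0}
    - {"tx": 0.26, "ty": -0.54, "tz": 0.25, "rx": 0, "ry": 0, "rz": -0.004, "claw": 0}
    - {"tx": 0.26, "ty": -0.54, "tz": 0.25, "rx": 0, "ry": 0, "rz": -0.004, "claw": 0}

```text
clock: 2.6
tcp_pos: [0.5495, -0.0937, 0.1786]
orientation: [-3.133, 0.205, 0.006]
ft_force: [-0.4, 0.2, 0.0]
gripper_width: 0.0001
```

```bash
python3 -c "
from h import *
plan(-.102,.11)
s=get_state();f=grab_frame('wrist');cv2.imwrite('pics/w2.png',cv2.resize(f['frame'][:,:,::-1],None,fx=1.5,fy=1.5))
K=f['camera_matrix'];E=wE(s,f['hand_eye'])
for q in [[0,-.102,.068],[.023,-.122,.068],[-.023,-.122,.068],[.035,-.08,.086],[-.035,-.08,.086],[0,.05,.044],[0,-.01,.084]]: print(q,(proj(r2w(p0,q),K,E)*1.5).round(1))
for t in ['button_top','carriage_nose','stop']: print(t,[(np.multiply(d['at'],1.5),d['conf']) for d in spot_point(t,'wrist')])"
```

```text
t 2.6 tcp [ 0.5495 -0.0937  0.1786] in rail [-0.0017 -0.1149  0.1786] F [-0.4  0.2  0. ] w 0.0001
shift frac [ 0.01  -0.064  0.343] turn frac [-0.002  0.005 -0.001] q [-0.3   0.39 -0.15  1.03  0.    1.4 ]
[0, -0.102, 0.068] [[388.2 261.6]]
[0.023, -0.122, 0.068] [[430.8 297.9]]
[-0.023, -0.122, 0.068] [[345.5 297.8]]
[0.035, -0.08, 0.086] [[461.2 224.8]]
[-0.035, -0.08, 0.086] [[315.6 224.8]]
[0, 0.05, 0.044] [[388.4 -50.4]]
[0, -0.01, 0.084] [[388.6  67.7]]
button_top [(array([387.75, 253.35]), 0.62)]
carriage_nose [(array([212.55, 258.6 ]), 0.45)]
stop []
```

View pics/w2.png

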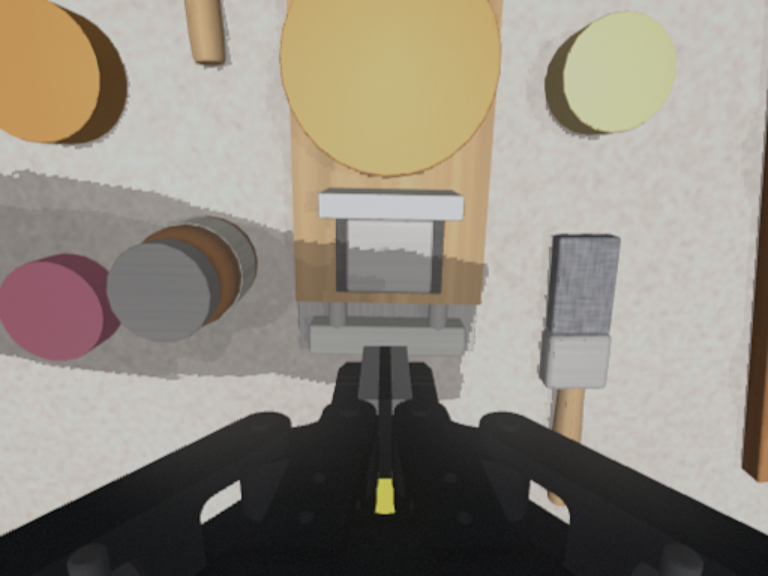

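The image puts the button about 3 mm further +y and 1 mm +x than the fit. I'll descend to just above it with the tips 5 mm ahead of its centre, which is still 6 mm short of the plate.

Call:
carry_out:
  force: 30
  series:
    - {"tx": 0.013, "ty": -0.105, "tz": 0.15, "rx": 0, "ry": 0, "rz": 0, "claw": 0}
    - {"tx": 0.013, "ty": -0.105, "tz": 0.3, "rx": 0, "ry": 0, "rz": 0, "claw": 0}
    - {"tx": 0.013, "ty": -0.105, "tz": 0.42, "rx": 0, "ry": 0, "rz": 0, "claw": 0}
    - {"tx": 0.013, "ty": -0.105, "tz": 0.48, "rx": 0, "ry": 0, "rz": 0, "claw": 0}
    - {"tx": 0.013, "ty": -0.105, "tz": 0.48, "rx": 0, "ry": 0, "rz": 0, "claw": 0}

```text
clock: 3.3
tcp_pos: [0.5543, -0.0771, 0.0847]
orientation: [-3.134, 0.212, 0.003]
ft_force: [-0.4, -0.1, 0.5]
gripper_width: -0.0003
```

```bash
python3 -c "
from h import *
plan(-.094,.06,x=.001)
s=get_state();f=grab_frame('wrist');cv2.imwrite('pics/w3.png',cv2.resize(f['frame'][:,:,::-1],None,fx=1.5,fy=1.5))
f=grab_frame('scene');cv2.imwrite('pics/s3.png',cv2.resize(f['frame'][130:250,170:330,::-1],None,fx=5,fy=5,interpolation=cv2.INTER_CUBIC))"
```

```text
t 3.3 tcp [ 0.5543 -0.0771  0.0847] in rail [ 0.0009 -0.0977  0.0847] F [-0.4 -0.1  0.5] w -0.0003
shift frac [ 0.001 -0.019  0.123] turn frac [-0.     0.002 -0.007] q [-0.27  0.48 -0.28  0.81 -0.    1.44]
```

View pics/w3.png

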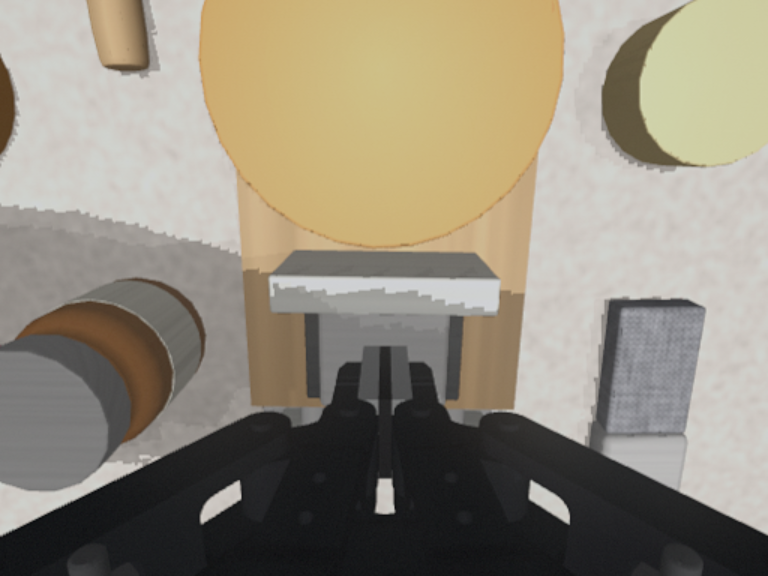

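View pics/s3.png

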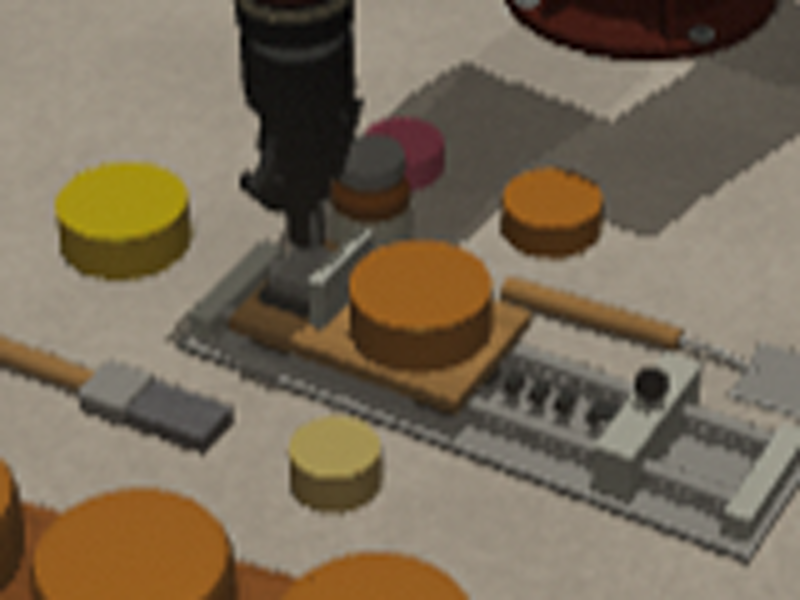

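Call:
carry_out:
  force: 30
  series:
    - {"tx": 0, "ty": 0, "tz": 0.04, "rx": 0, "ry": 0, "rz": 0, "claw": 0}
    - {"tx": 0, "ty": 0, "tz": 0.08, "rx": 0, "ry": 0, "rz": 0, "claw": 0}
    - {"tx": 0, "ty": 0, "tz": 0.105, "rx": 0, "ry": 0, "rz": 0, "claw": 0}
    - {"tx": 0, "ty": 0, "tz": 0.125, "rx": 0, "ry": 0, "rz": 0, "claw": 0}
    - {"tx": 0, "ty": 0, "tz": 0.125, "rx": 0, "ry": 0, "rz": 0, "claw": 0}

```text
clock: 3.9
tcp_pos: [0.5558, -0.0766, 0.0604]
orientation: [3.134, -0.21, 0.002]
ft_force: [-0.4, -0.0, 7.9]
gripper_width: 0.0001
```

```bash
python3 -c "
from h import *
plan(-.094,.06,x=.001)"
```

```text
t 3.9 tcp [ 0.5558 -0.0766  0.0604] in rail [ 0.0023 -0.097   0.0604] F [-0.4 -0.   7.9] w 0.0001
shift frac [-0.007 -0.015  0.002] turn frac [ 0.    -0.001 -0.005] q [-0.27  0.51 -0.31  0.75 -0.    1.44]
```

Call:
carry_out:
  force: 30
  series:
    - {"tx": 0, "ty": 0, "tz": 0.006, "rx": 0, "ry": 0, "rz": 0, "claw": 0}
    - {"tx": 0, "ty": 0, "tz": 0.006, "rx": 0, "ry": 0, "rz": 0, "claw": 0}

```text
clock: 4.1
tcp_pos: [0.5558, -0.0766, 0.06]
orientation: [3.134, -0.21, 0.002]
ft_force: [-1.8, 0.1, 11.4]
gripper_width: 0.0001
```

```bash
python3 -c "
from h import *
plan(-.094,.06,x=.001)"
```

```text
t 4.1 tcp [ 0.5558 -0.0766  0.06  ] in rail [ 0.0024 -0.097   0.06  ] F [-1.8  0.1 11.4] w 0.0001
shift frac [-0.007 -0.015  0.   ] turn frac [ 0.001 -0.002 -0.005] q [-0.27  0.51 -0.31  0.75 -0.    1.44]
```

Call:
carry_out:
  force: 30
  series:
    - {"tx": 0, "ty": -0.01, "tz": 0.006, "rx": 0, "ry": 0, "rz": 0, "claw": 0}
    - {"tx": 0, "ty": -0.03, "tz": 0.008, "rx": 0, "ry": 0, "rz": 0, "claw": 0}
    - {"tx": 0, "ty": -0.06, "tz": 0.008, "rx": 0, "ry": 0, "rz": 0, "claw": 0}
    - {"tx": 0, "ty": -0.09, "tz": 0.008, "rx": 0, "ry": 0, "rz": 0, "claw": 0}
    - {"tx": 0, "ty": -0.12, "tz": 0.008, "rx": 0, "ry": 0, "rz": 0, "claw": 0}

```text
clock: 4.6
tcp_pos: [0.5597, -0.053, 0.0598]
orientation: [3.133, -0.21, 0.005]
ft_force: [-6.0, -2.6, 26.2]
gripper_width: 0.0
```

```bash
python3 -c "
from h import *
plan(.0,.06,x=.001)
s=get_state();f=grab_frame('wrist');cv2.imwrite('pics/w4.png',cv2.resize(f['frame'][:,:,::-1],None,fx=1.5,fy=1.5))
plan(.0,.06,x=.001)"
```

```text
t 4.6 tcp [ 0.5597 -0.053   0.0598] in rail [ 0.0031 -0.0732  0.0598] F [-6.  -2.6 26.2] w 0.0
shift frac [-0.012 -0.366 -0.001] turn frac [ 0.002 -0.004 -0.005] q [-0.22  0.51 -0.31  0.75 -0.    1.48]
t 4.65 tcp [ 0.5598 -0.052   0.0598] in rail [ 0.0031 -0.0721  0.0598] F [-4.3  1.8 25.6] w -0.0001
shift frac [-0.012 -0.361 -0.001] turn frac [ 0.    -0.004 -0.004] q [-0.22  0.51 -0.31  0.75 -0.    1.48]
```

View pics/w4.png

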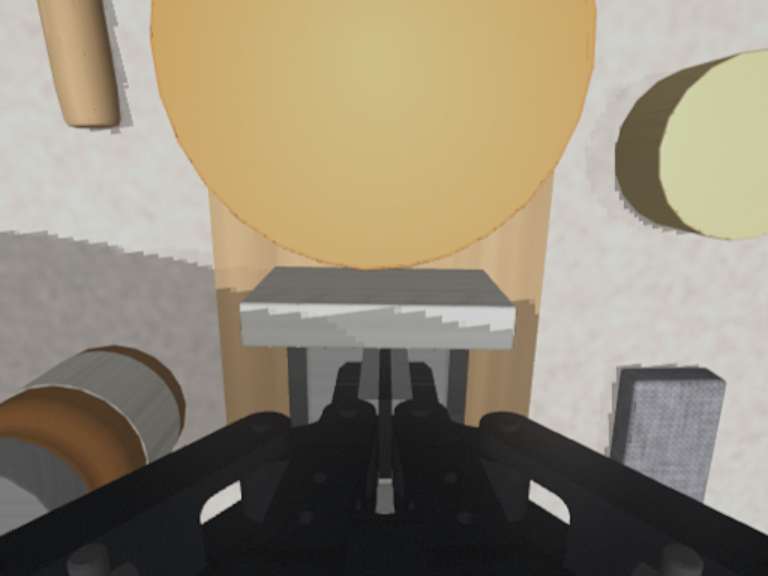

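Call:
carry_out:
  force: 30
  series:
    - {"tx": 0, "ty": -0.04, "tz": 0, "rx": 0, "ry": 0, "rz": 0, "claw": 0}
    - {"tx": -0.002, "ty": -0.08, "tz": 0, "rx": 0, "ry": 0, "rz": 0, "claw": 0}
    - {"tx": -0.004, "ty": -0.12, "tz": 0, "rx": 0, "ry": 0, "rz": 0, "claw": 0}
    - {"tx": -0.006, "ty": -0.16, "tz": 0, "rx": 0, "ry": 0, "rz": 0, "claw": 0}
    - {"tx": -0.008, "ty": -0.2, "tz": 0, "rx": 0, "ry": 0, "rz": 0, "claw": 0}

```text
clock: 5.15
tcp_pos: [0.5651, -0.0132, 0.0599]
orientation: [3.133, -0.21, 0.01]
ft_force: [2.0, -2.3, 17.3]
gripper_width: 0.0002
```

```bash
python3 -c "
from h import *
plan(.0,.06,x=.001)"
```

```text
t 5.15 tcp [ 0.5651 -0.0132  0.0599] in rail [ 0.0034 -0.033   0.0599] F [ 2.  -2.3 17.3] w 0.0002
shift frac [-0.012 -0.165 -0.001] turn frac [ 0.001 -0.008 -0.005] q [-0.15  0.51 -0.3   0.75 -0.    1.55]
```

Call:
carry_out:
  force: 30
  series:
    - {"tx": 0, "ty": -0.035, "tz": 0.003, "rx": 0, "ry": 0, "rz": 0, "claw": 0}
    - {"tx": -0.002, "ty": -0.07, "tz": 0.004, "rx": 0, "ry": 0, "rz": 0, "claw": 0}
    - {"tx": -0.004, "ty": -0.105, "tz": 0.005, "rx": 0, "ry": 0, "rz": 0, "claw": 0}
    - {"tx": -0.006, "ty": -0.14, "tz": 0.005, "rx": 0, "ry": 0, "rz": 0, "claw": 0}
    - {"tx": -0.008, "ty": -0.17, "tz": 0.005, "rx": 0, "ry": 0, "rz": 0, "claw": 0}

```text
clock: 5.65
tcp_pos: [0.57, 0.0207, 0.0599]
orientation: [3.133, -0.21, 0.016]
ft_force: [5.6, -2.9, 22.1]
gripper_width: -0.0001
```

```bash
python3 -c "
from h import *
plan(.02,.06,x=.001)
f=grab_frame('scene');cv2.imwrite('pics/s5.png',cv2.resize(f['frame'][130:250,190:350,::-1],None,fx=5,fy=5,interpolation=cv2.INTER_CUBIC))
f=grab_frame('top');cv2.imwrite('pics/t5.png',cv2.resize(f['frame'][140:240,160:310,::-1],None,fx=5,fy=5,interpolation=cv2.INTER_CUBIC))"
```

```text
t 5.65 tcp [0.57   0.0207 0.0599] in rail [0.0039 0.0013 0.0599] F [ 5.6 -2.9 22.1] w -0.0001
shift frac [-0.015 -0.094 -0.001] turn frac [ 0.001 -0.013 -0.005] q [-0.09  0.52 -0.29  0.75 -0.    1.61]
```

View pics/s5.png

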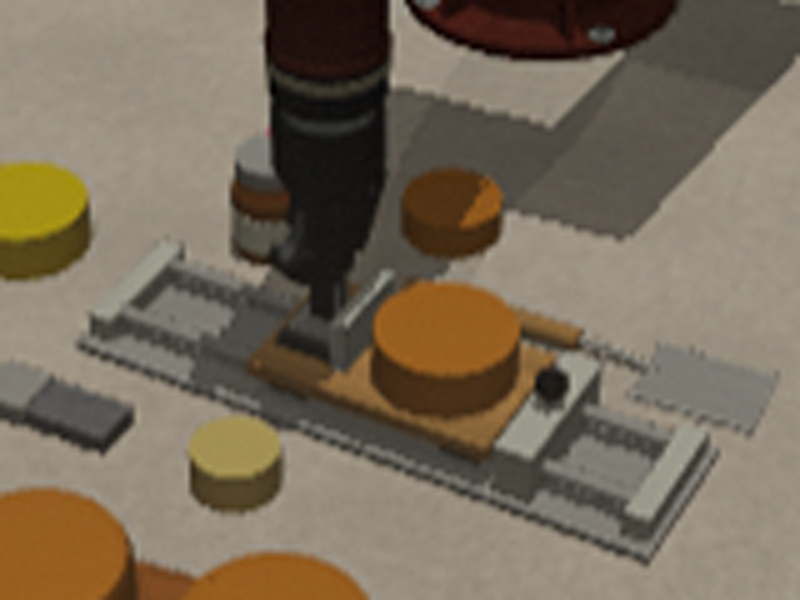

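View pics/t5.png

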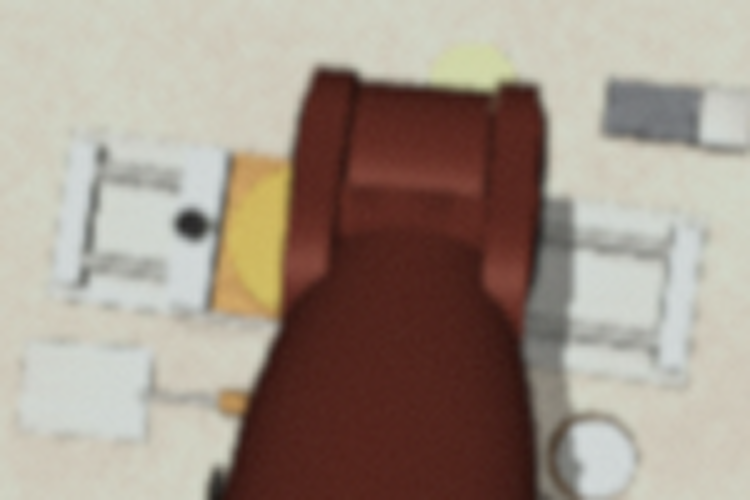

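The carriage is almost at the stop, so I push slowly and watch for the force to rise.

Call:
carry_out:
  force: 30
  series:
    - {"tx": 0, "ty": -0.02, "tz": 0.002, "rx": 0, "ry": 0, "rz": 0, "claw": 0}
    - {"tx": 0, "ty": -0.035, "tz": 0.002, "rx": 0, "ry": 0, "rz": 0, "claw": 0}
    - {"tx": 0, "ty": -0.05, "tz": 0.002, "rx": 0, "ry": 0, "rz": 0, "claw": 0}
    - {"tx": 0, "ty": -0.05, "tz": 0.002, "rx": 0, "ry": 0, "rz": 0, "claw": 0}

```text
clock: 6.15
tcp_pos: [0.571, 0.0275, 0.0598]
orientation: [3.127, -0.212, 0.015]
ft_force: [0.5, -15.7, 27.5]
gripper_width: 0.0001
```

```bash
python3 -c "
from h import *
plan(.02,.06,x=.001)"
```

```text
t 6.15 tcp [0.571  0.0275 0.0598] in rail [0.004  0.0082 0.0598] F [  0.5 -15.7  27.5] w 0.0001
shift frac [-0.015 -0.059 -0.002] turn frac [ 0.008 -0.013 -0.007] q [-0.08  0.52 -0.29  0.75 -0.01  1.63]
```

Call:
carry_out:
  force: 30
  series:
    - {"tx": 0, "ty": -0.01, "tz": 0, "rx": 0, "ry": 0, "rz": 0, "claw": 0}
    - {"tx": 0, "ty": -0.015, "tz": 0, "rx": 0, "ry": 0, "rz": 0, "claw": 0}
    - {"tx": 0, "ty": -0.015, "tz": 0, "rx": 0, "ry": 0, "rz": 0, "claw": 0}

```text
clock: 6.45
tcp_pos: [0.5712, 0.0295, 0.0597]
orientation: [3.126, -0.213, 0.015]
ft_force: [0.7, -19.5, 29.0]
gripper_width: -0.0001
```

```bash
python3 -c "
from h import *
plan(.02,.06,x=.001)
f=grab_frame('scene');cv2.imwrite('pics/s6.png',cv2.resize(f['frame'][170:230,240:320,::-1],None,fx=9,fy=9,interpolation=cv2.INTER_CUBIC))"
```

```text
t 6.45 tcp [0.5712 0.0295 0.0597] in rail [0.0038 0.0102 0.0597] F [  0.7 -19.5  29. ] w -0.0001
shift frac [-0.015 -0.049 -0.002] turn frac [ 0.01  -0.013 -0.008] q [-0.07  0.52 -0.29  0.75 -0.01  1.64]
```

View pics/s6.png

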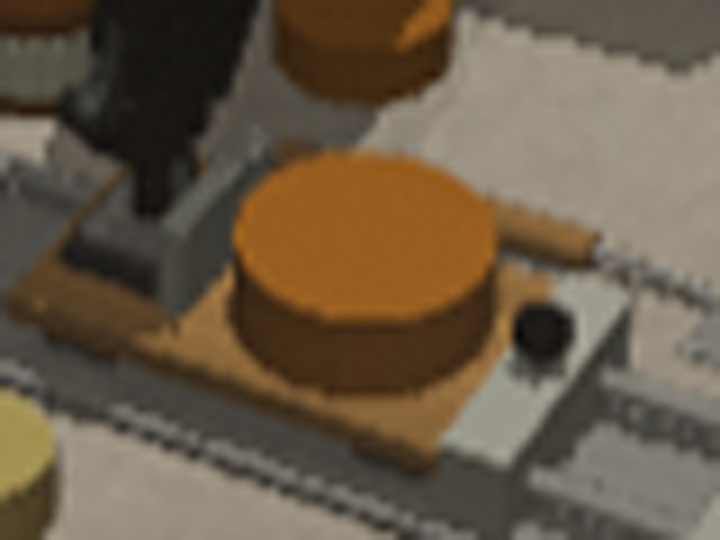

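Call:
carry_out:
  force: 30
  series:
    - {"tx": 0, "ty": -0.01, "tz": 0, "rx": 0, "ry": 0, "rz": 0, "claw": 0}
    - {"tx": 0, "ty": -0.02, "tz": 0, "rx": 0, "ry": 0, "rz": 0, "claw": 0}
    - {"tx": 0, "ty": -0.025, "tz": 0, "rx": 0, "ry": 0, "rz": 0, "claw": 0}
    - {"tx": 0, "ty": -0.025, "tz": 0, "rx": 0, "ry": 0, "rz": 0, "claw": 0}

```text
clock: 6.9
tcp_pos: [0.5714, 0.034, 0.0596]
orientation: [3.125, -0.214, 0.013]
ft_force: [-1.2, -22.5, 28.9]
gripper_width: -0.0002
```

```bash
python3 -c "
from h import *
plan(.02,.06,x=.001)
f=grab_frame('wrist');cv2.imwrite('pics/w6.png',cv2.resize(f['frame'][:,:,::-1],None,fx=1.5,fy=1.5))"
```

```text
t 6.9 tcp [0.5714 0.034  0.0596] in rail [0.0035 0.0146 0.0596] F [ -1.2 -22.5  28.9] w -0.0002
shift frac [-0.013 -0.027 -0.002] turn frac [ 0.012 -0.012 -0.009] q [-0.06  0.52 -0.28  0.76 -0.01  1.64]
```

View pics/w6.png

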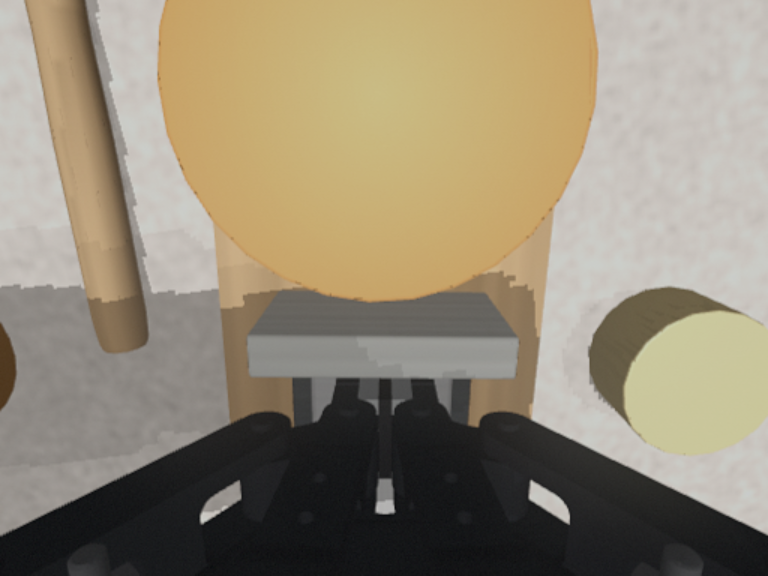

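```bash
python3 -c "
from h import *
s=get_state();f=grab_frame('wrist');K=f['camera_matrix'];E=wE(s,f['hand_eye'])
for y in np.arange(.010,.04,.004): print(round(y,3),(proj(r2w(p0,[0,y,.086]),K,E)*1.5).round(1))
f=grab_frame('scene');K=f['camera_matrix'];E=f['extrinsics']
for d in [.09,.095,.1,.105]: print(d,((proj(r2w(p0,[[.055,.053+d,.044],[-.055,.053+d,.044],[.055,.053+d,.05],[-.055,.053+d,.05]]),K,E)-[240,170])*9).round(0).tolist())
"
```

```text
0.01 [[371.8 436. ]]
0.014 [[371.6 422.8]]
0.018 [[371.4 409.3]]
0.022 [[371.2 395.6]]
0.026 [[371.  381.7]]
0.03 [[370.8 367.5]]
0.034 [[370.5 353. ]]
0.038 [[370.3 338.3]]
0.09 [[409.0, 427.0], [532.0, 257.0], [409.0, 415.0], [533.0, 245.0]]
0.095 [[421.0, 431.0], [544.0, 261.0], [421.0, 419.0], [545.0, 249.0]]
0.1 [[433.0, 436.0], [556.0, 265.0], [434.0, 423.0], [557.0, 253.0]]
0.105 [[446.0, 440.0], [568.0, 269.0], [446.0, 428.0], [569.0, 257.0]]
```

Call:
carry_out:
  force: 30
  series:
    - {"tx": 0, "ty": -0.01, "tz": 0, "rx": 0, "ry": 0, "rz": 0, "claw": 0}
    - {"tx": 0, "ty": -0.02, "tz": 0, "rx": 0, "ry": 0, "rz": 0, "claw": 0}
    - {"tx": 0, "ty": -0.02, "tz": 0, "rx": 0, "ry": 0, "rz": 0, "claw": 0}

```text
clock: 7.35
tcp_pos: [0.5714, 0.0341, 0.0597]
orientation: [3.117, -0.218, 0.012]
ft_force: [-4.9, -40.7, 31.3]
gripper_width: -0.0
```

```bash
python3 -c "
from h import *
plan(.02,.06,x=.001)"
```

```text
t 7.35 tcp [0.5714 0.0341 0.0597] in rail [0.0035 0.0147 0.0597] F [ -4.9 -40.7  31.3] w -0.0
shift frac [-0.013 -0.026 -0.002] turn frac [ 0.021 -0.011 -0.012] q [-0.06  0.52 -0.28  0.76 -0.02  1.65]
```

The carriage is home: 40 N with no motion, and the tip is on the plate. I'll ease the push slightly, lift so the button rises, then back off and go up.

Call:
carry_out:
  force: 30
  series:
    - {"tx": 0, "ty": 0.025, "tz": 0, "rx": 0, "ry": 0, "rz": 0, "claw": 0}
    - {"tx": 0, "ty": 0.025, "tz": -0.02, "rx": 0, "ry": 0, "rz": 0, "claw": 0}
    - {"tx": 0, "ty": 0.025, "tz": -0.05, "rx": 0, "ry": 0, "rz": 0, "claw": 0}
    - {"tx": 0, "ty": 0.03, "tz": -0.08, "rx": 0, "ry": 0, "rz": 0, "claw": 0}
    - {"tx": 0, "ty": 0.06, "tz": -0.1, "rx": 0, "ry": 0, "rz": 0, "claw": 0}

```text
clock: 7.85
tcp_pos: [0.566, 0.0309, 0.0759]
orientation: [3.134, -0.21, -0.001]
ft_force: [0.2, 0.6, -0.1]
gripper_width: 0.0002
```

```bash
python3 -c "
from h import *
plan(-.01,.2,x=.001)"
```

```text
t 7.85 tcp [0.566  0.0309 0.0759] in rail [-0.0014  0.0109  0.0759] F [ 0.2  0.6 -0.1] w 0.0002
shift frac [ 0.012  0.105 -0.62 ] turn frac [ 0.     0.001 -0.005] q [-0.07  0.5  -0.27  0.8  -0.    1.63]
```

Released, with no contact force. Now move up and clear, going back toward -y.

Call:
carry_out:
  force: 30
  series:
    - {"tx": 0, "ty": 0.02, "tz": -0.15, "rx": 0, "ry": 0, "rz": 0, "claw": 0}
    - {"tx": 0, "ty": 0.02, "tz": -0.35, "rx": 0, "ry": 0, "rz": 0, "claw": 0}
    - {"tx": 0, "ty": 0.1, "tz": -0.55, "rx": 0, "ry": 0, "rz": 0, "claw": 0}
    - {"tx": 0, "ty": 0.3, "tz": -0.7, "rx": 0, "ry": 0, "rz": 0, "claw": 0}
    - {"tx": 0, "ty": 0.5, "tz": -0.7, "rx": 0, "ry": 0, "rz": 0, "claw": 0}

```text
clock: 8.35
tcp_pos: [0.5553, -0.0689, 0.2205]
orientation: [3.134, -0.206, 0.011]
ft_force: [0.5, -0.8, -0.7]
gripper_width: 0.0002
```

```bash
python3 -c "
from h import *
plan(-.01,.2,x=.001)
f=grab_frame('wrist');cv2.imwrite('pics/w7.png',cv2.resize(f['frame'][:,:,::-1],None,fx=1.5,fy=1.5))
f=grab_frame('scene');cv2.imwrite('pics/s7.png',cv2.resize(f['frame'][150:240,210:330,::-1],None,fx=6,fy=6,interpolation=cv2.INTER_CUBIC))"
```

```text
t 8.35 tcp [ 0.5553 -0.0689  0.2205] in rail [ 0.0008 -0.0895  0.2205] F [ 0.5 -0.8 -0.7] w 0.0002
shift frac [-0.    -0.398  0.102] turn frac [ 0.001 -0.009 -0.002] q [-0.25  0.36 -0.09  1.12  0.    1.45]
```

View pics/w7.png

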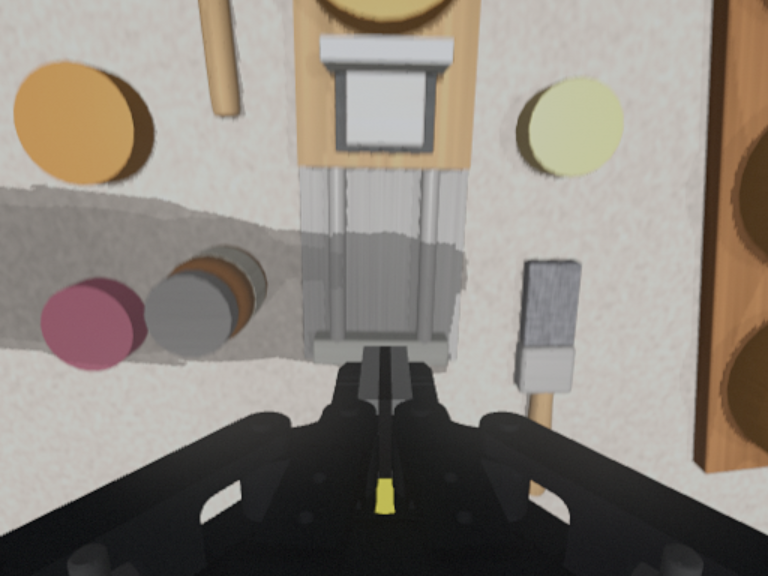

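View pics/s7.png

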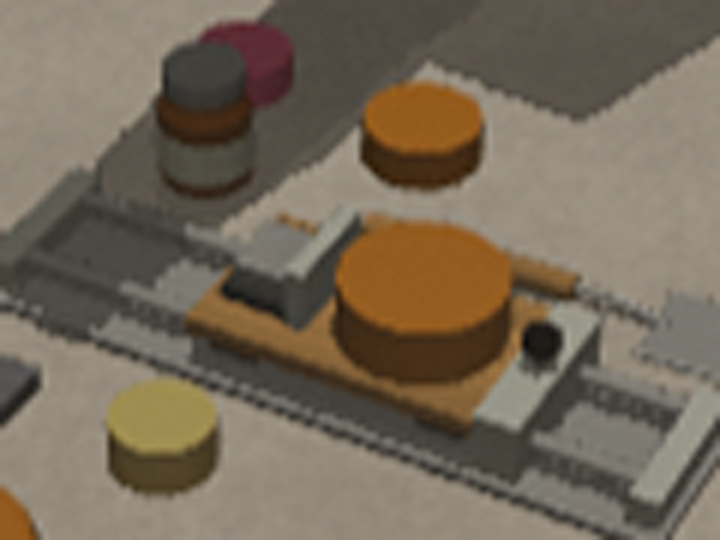

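```bash
python3 -c "
from h import *
f=grab_frame('scene');K=f['camera_matrix'];E=f['extrinsics']
y=.0275-.022
for z in [.068,.060]: print(z,((proj(r2w(p0,[[.023,y-.02,z],[-.023,y-.02,z],[.023,y+.02,z]]),K,E)-[210,150])*6).round(0).tolist())
print('plate',((proj(r2w(p0,[[.035,.0275,.086],[-.035,.0275,.086]]),K,E)-[210,150])*6).round(0).tolist())
cv2.imwrite('pics/s8.png',cv2.resize(f['frame'][178:208,235:275,::-1],None,fx=18,fy=18,interpolation=cv2.INTER_CUBIC))
for z in [.068,.060]: print(z,((proj(r2w(p0,[[.023,y-.02,z],[-.023,y-.02,z],[.023,y+.02,z]]),K,E)-[235,178])*18).round(0).tolist())
"
```

```text
0.068 [[231.0, 254.0], [269.0, 211.0], [292.0, 275.0]]
0.06 [[231.0, 265.0], [270.0, 221.0], [292.0, 286.0]]
plate [[285.0, 264.0], [342.0, 196.0]]
0.068 [[243.0, 259.0], [358.0, 128.0], [427.0, 321.0]]
0.06 [[244.0, 291.0], [359.0, 160.0], [427.0, 354.0]]
```

View pics/s8.png

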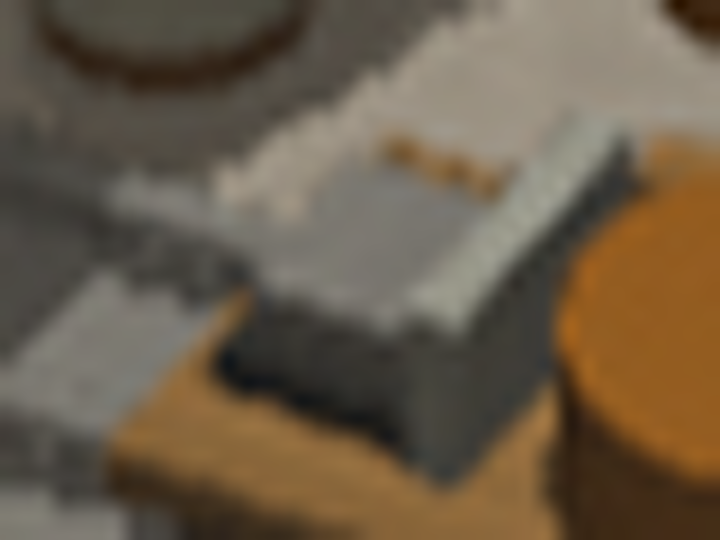

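Relative to the plate corner, the button's corner at (258,275) matches the "up" prediction of (258,271); "down" would put it near row 303. Handing in.

```bash
python3 -c "
from h import *
print(hand_in());plan(0,.2)"
```

```text
the job is handed in; nothing more can be done
None
the job is handed in; nothing more can be done
```

I pressed the button fully down, pushed the carriage to the end stop with it held, let it spring back up there, and moved clear. The job was handed in at about 8.5 s of the 38 s allowed; no verdict is reported.

- **Pressing and pushing:** the button bottomed at a tip height of 60 mm, with a downward force of about 11 N. It stayed at 60 mm for the whole push of roughly 104 mm, with 17–31 N downward.
- **At the stop:** the sideways force rose to about 40 N with no further motion, and the picture shows the nose against the stop face.
- **After release:** the last force reading was close to zero. The button's corner matches the "up" prediction within about 4 pixels of an 18x enlarged crop. The wheel lies flat in its place, and the bystanders near the slide look unmoved in the last pictures.

- **Pose fit:** the first rail fit from the top camera was about 3 mm off along the slide, and the wrist picture corrected it.
- **Slip at the stop:** friction on the button moved the carriage for most of the stroke. At the stop the tips slipped several mm across the button before they reached the push plate, with the button held down throughout.
- **Rejected call:** my first move call was refused as invalid and nothing moved; the same move with all fields filled in was accepted.

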